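# Seat a test-socket carrier and latch it in

## Task

The black test-socket carrier stands part-way out of its docking nest. With a fingertip, push it fully home against the connector block, then push the two latch arms round by their red thumb pins until both lie fully shut across the mouth behind the carrier. Do not lift the carrier or use heavy force, and leave the other things on the bench where they are.

Things in the scene. Friction and masses are not known exactly. Their poses are not given: they have to be found in the camera images.
- nest: Aluminium docking nest fixed to the bench, base plate 230 x 250 x 12 mm; origin: centre of its underside; x runs from the open mouth (robot side) to the connector block, y left, z up. Two guide rails along x (tops 32 mm above the bench) leave the carrier 1.5 mm play each side; the dark, blue-topped connector block at the far end (176 mm wide, top 55 mm above the bench) is the end stop.
- carrier: Loose black plate 150 (x) x 176 (y) x 20 mm, 0.4 to 0.85 kg, with four ivory sockets and a black knob on top (highest point 40 mm above its underside). Origin: centre of its underside, axes as the nest's. It slides along the nest's x on the base plate, 12 mm above the bench. Fully home: origin at x = 0, y = 0 in the nest's frame. Starts 20 to 50 mm short, towards the mouth.
- carrier_rear (a point): Middle of the carrier's flat rear face, the face towards the mouth and the robot, 22 mm above the bench; the face spans 12 to 32 mm above the bench. A push of about 1 to 5 N in the nest's +x slides it on its slippery white strips.
- latch_left (a joint): Left latch (nest +y side), angle about its vertical pivot: 0 = shut on its stop, arm along the nest's -y across the mouth; 1.57 = arm along the nest's -x; 2.3 = open limit. Starts at 1.45 to 2.2. Stiff hinge, stays where left, about 3.5 N at the pin. Steel arm 12 mm wide, 16 to 28 mm above the bench, tip 74 mm from the pivot. Shuts only when the carrier is home.
- latch_right (a joint): The same for the right latch (nest -y side), the mirror image: 0 = shut, arm lying along the nest's +y; 1.57 = pointing along the nest's -x; 2.3 = open limit.
- latch_left_pivot (a point): On the left latch's pivot axis, top of its boss, 29 mm above the bench; in the nest's frame x = -82.5 mm, y = +103 mm.
- latch_right_pivot (a point): On the right latch's pivot axis, top of its boss, 29 mm above the bench; in the nest's frame x = -82.5 mm, y = -103 mm.
- latch_left_pin (a point): Top centre of the upright red thumb pin on the left latch arm: diameter 14 mm, 28 to 55 mm above the bench, 66 mm from the pivot.
- latch_right_pin (a point): Top centre of the upright red thumb pin on the right latch arm: diameter 14 mm, 28 to 55 mm above the bench, 66 mm from the pivot.
- hex_keys: Loose hex key set: red holder 40 x 30 x 14 mm with four dark keys, about 115 mm long in all, lying on the bench to the left or right of the nest; origin under its middle. Not to be disturbed.
- spare_socket: Loose ivory ceramic test socket, 52 x 52 x 14 mm, lying on the bench to the left or right of the nest; origin at the centre of its underside. Not to be disturbed.
- chip_tray: Loose black open tray with four pockets, 95 x 70 x 28 mm, lying on the bench to the left or right of the nest; origin at the centre of its underside. Not to be disturbed.
Things that resemble listed ones, but are neither listed nor needed, are in the scene too. Leave any brown or purple look-alike of the carrier alone.

How it is judged:
On the way, in this order (a step that is already met when the one before it is completed fails the run):
1. the carrier has been slid home against the connector block (within 3 mm) (x of carrier in the frame of nest above -0.003 m), for 0.1 s.
2. both latches have been swung shut (within 0.1 rad of their stops) (value of joint each of latch_left, latch_right below 0.1 rad), for 0.1 s.
At the end, for the whole second after the job is handed in: The carrier lies flat on the base plate at rest, within 3 mm of fully home, and both latches stand within 0.1 rad of shut (all of step 2 and x of carrier in the frame of nest above -0.003 m and z of carrier in the frame of nest below 0.014 m and linear speed of carrier below 0.01 m/s); the robot touches nothing.
It fails at once if the carrier is lifted (more than 6 mm off the base plate) or tipped (z of carrier in the frame of nest above 0.018 m or angle between carrier's own z axis and vertical above 0.08 rad).
It fails at once if heavy force: more than 60 N on the carrier or a latch (contact force between any of the arm, the fingers and carrier above 60 N or contact force between the fingers and latch_left above 60 N or contact force between the fingers and latch_right above 60 N).
It fails at once if a bystander (hex keys, spare socket, chip tray) is moved more than 15 mm (distance of any of hex_keys, spare_socket, chip_tray from where it was at the start of the episode above 0.015 m).
It also fails if it takes over 64 s, if anything falls off the work surface, if the arm or the gripper's body presses on something with over 40 N, if the wrist force passes 120 N, or if a joint passes its speed limit or range.

## Robot

A 6-joint arm with a two-finger parallel gripper is mounted at the origin on the work surface. World frame = base frame: x ahead of the robot, y to its left, z up, the work surface at z = 0. Lengths are in m, angles in rad, forces in N, time in s.
With the tool pointing down it reaches from about 0.3 to 0.775 m from the base axis. Payload 14.6 kg.
Tool frame: the origin (TCP) lies on the centre line of the jaws, within the pads' length; the fingertips stand 19 mm ahead of it and the grasp point (between the pads) is the TCP; z points along the fingers, y is the line along which they close (so a half turn about z gives the same grasp; the last joint's range is limited). The gripper opens to 94 mm and grips with 3 to 60 N. Pads are 16 mm wide; open, the fingers measure 119 mm over their backs; the gripper's body (75 mm by 177 mm) begins 78 mm behind the grasp point.
Start: joints at [-1.371, 0.3, 1.521, -0, 1.321, -0.067], TCP at [0.145, -0.531, 0.203] pointing down, gripper open.
Joint ranges: [-3.03, 3.03], [-0.79, 2.21], [0.23, 2.52], [-1.04, 4.18], [0, 3.07], [-2.55, 2.55]. Speed limits (rad/s): [2.22, 2.22, 2.57, 3.14, 3.14, 3.14].

## Interface

Orientations are given as [roll, pitch, yaw] about the fixed x, y, z axes, in that order (R = Rz(yaw) Ry(pitch) Rx(roll)).
In Python, from station import get_obs, camera, workorder gives the robot as it stands.
- The arm moves only by the tool play_rows, never from a script. Its argument "motion" is a list that holds one entry, the list of rows, each a list of 7 numbers: the shift along the tool's x, y, z as a fraction of full scale, then the turn, a rotation vector about the tool's x, y, z as a fraction of full scale, then the opening, from -1 (shut) to 1 (fully open). In form: [[[x, y, z, ax, ay, az, grip], ...]]. A call has 1 to 10 rows; each row is the pose to reach, as a shift and turn from the pose commanded when the call began, along the tool's axes at that moment, turning the shorter way round; what a row does not reach only later rows make up. Full scale, the value 1, is 0.25 m for a shift and 2 pi rad for a turn. A row lasts 1/10 s, in which the tool goes at most 50 mm and 8.59 degrees, less where a joint would pass 70% of its speed; a pose out of reach is approached as far as the arm can. A call with a number of a shift or a turn outside -1 to 1 is refused whole. A call with a gripper value outside its range is refused whole. The fingers move at their own pace and stop on an object; "grip_force" is the grip in N (left out, the last holds). Time passes only in rows, so rows that repeat a pose let the fingers close. It gives the time, the measured TCP pose, the force, the opening and the grip force at its end, in the units of the state.
- get_obs(): the state, without advancing time (a new reading comes with each control period).
- camera(name): name is "scene" or "side" or "wrist"; returns a dict with "frame" (480x640x3 uint8, red, green, blue), "z_map" (480x640 float32, m along the optical axis (not along the pixel's ray), 0 where there is no reading), "camera_matrix" (3x3 intrinsics, pixels), "T" (4x4, takes a point from camera to world coordinates); the wrist camera has in their place "T_tool_cam" (4x4, takes a point from camera to tool coordinates, whose origin is the TCP and whose axes are the flange's). Camera axes: x right, y up, looking along -z (the intrinsics and any distortion apply to the point x, -y, -z); pixel columns grow to the right and rows downward; lengths in m; the calibration is good to about 2 mm. The wrist camera is an equidistant fisheye: a pixel r from the principal point sees the ray r / f radians off the axis. A picture is of the moment at which its call begins: read the wrist's pose just before it.
- workorder.hand_in(): hands the job in; it is judged then, once.
The state is a dict: "time_s": time; "qpos": joint angles; "joint_vel": joint speeds; "tau": joint torques, N m; "ee_pos": TCP position; "eef_rot": TCP orientation; "force": force on the tool from outside, world axes, zero at the start; "moment": the same for the moment, N m; "grip_width": finger opening in m; "grip_force": force on a finger pad.
Only numpy, scipy, OpenCV 4.12 (cv2) and the standard library are available. Lean on these libraries where they do the work, as an engineer would, in place of code of your own. Each camera call takes 0.05 s, during which the arm holds its last target. There are 200 camera calls.

## Working session

There is one attempt and no reset: what is moved stays moved. The work goes in short steps, Python scripts to look and compute and a tool call to move; the robot and the scene stay as the last step left them, time stands still between calls to the robot, and variables do not carry over. Pictures are saved under pics/ and viewed, at most 10 in all, crops included, and the job is handed in when it is done.

Besides the shell and the picture viewer there is one more tool, called after "Request:" by a JSON object that holds its "op" and its "data", one argument or row to a line. play_rows: Moves the arm, as the interface text tells. Its arguments: {"type":"object","properties":{"motion":{"type":"array"},"grip_force":{"type":"number"}},"required":["motion"]}

```bash
mkdir -p pics; cat > h.py <<'E'
import numpy as np, cv2, pickle
from station import get_obs, camera, workorder
def snap(n,tag):
    o=get_obs(); c=camera(n); cv2.imwrite(f'pics/{tag}.png',c['frame'][:,:,::-1]); pickle.dump((o,c),open(f'{tag}.pkl','wb')); return o,c
def load(tag): return pickle.load(open(f'{tag}.pkl','rb'))
def depthpts(c):
    K=c['camera_matrix'];z=c['z_map'];v,u=np.mgrid[:480,:640]
    P=np.stack([(u-K[0,2])/K[0,0]*z,-(v-K[1,2])/K[1,1]*z,-z],-1)
    return P@c['T'][:3,:3].T+c['T'][:3,3]
def ray(c,uv,h):
    K=c['camera_matrix'];d=np.array([(uv[0]-K[0,2])/K[0,0],-(uv[1]-K[1,2])/K[1,1],-1.]);d=c['T'][:3,:3]@d;o=c['T'][:3,3]
    return o+d*(h-o[2])/d[2]
E
python3 - <<'E'
from h import *
for n in('scene','side'):
    o,c=snap(n,n+'0'); print(n,c['camera_matrix'].tolist(),c['T'].round(3).tolist(),(c['z_map']>0).mean(),[k for k in c])
print(o)
E
```

```text
scene [[473.02834334884324, 0.0, 321.70430734257576], [0.0, 473.02834334884324, 251.17769102611183], [0.0, 0.0, 1.0]] [[0.73, -0.459, 0.507, 1.03], [0.683, 0.488, -0.543, -0.474], [0.001, 0.742, 0.67, 0.761], [0.0, 0.0, 0.0, 1.0]] 0.9959830729166667 ['frame', 'z_map', 'camera_matrix', 'T']
side [[491.75254661997013, 0.0, 320.37791426296417], [0.0, 491.75254661997013, 233.90218728541734], [0.0, 0.0, 1.0]] [[-0.658, 0.587, -0.471, 0.005], [-0.753, -0.501, 0.427, 0.557], [0.014, 0.635, 0.772, 0.943], [0.0, 0.0, 0.0, 1.0]] 0.9959147135416667 ['frame', 'z_map', 'camera_matrix', 'T']
{'time_s': 0.05, 'qpos': array([-1.37058563e+00,  3.00452201e-01,  1.52157312e+00,  1.27806905e-05,
        1.32072531e+00, -6.65951498e-02]), 'joint_vel': array([ 0.00026562, -0.00090392, -0.00072189,  0.00099773,  0.00021395,
        0.00132754]), 'tau': array([ 5.62923760e-04, -5.33217216e+01, -3.53708160e+01,  7.10548111e-02,
        2.36207165e-02, -6.37311541e-05]), 'ee_pos': array([ 0.14495776, -0.5302746 ,  0.20220008]), 'eef_rot': array([-3.14043807e+00, -8.94105428e-05,  2.66802629e-01]), 'force': array([ 0.39819965, -0.00217326, -0.54092761]), 'moment': array([-0.04481603,  0.01580656, -0.02984563]), 'grip_force': 0.0, 'grip_width': 0.09394064071603678}
```

View pics/scene0.png

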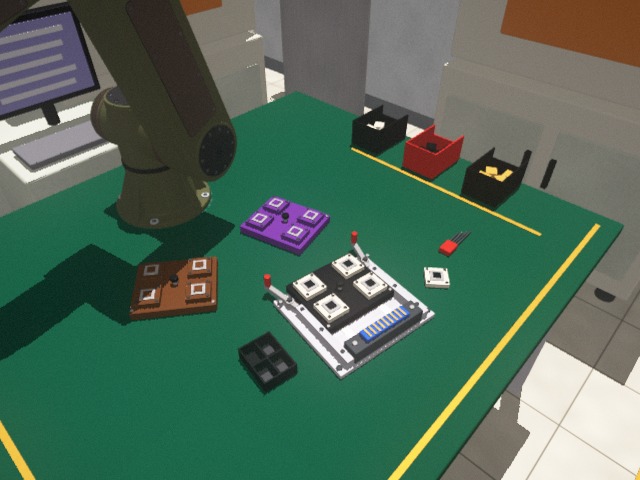

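View pics/side0.png

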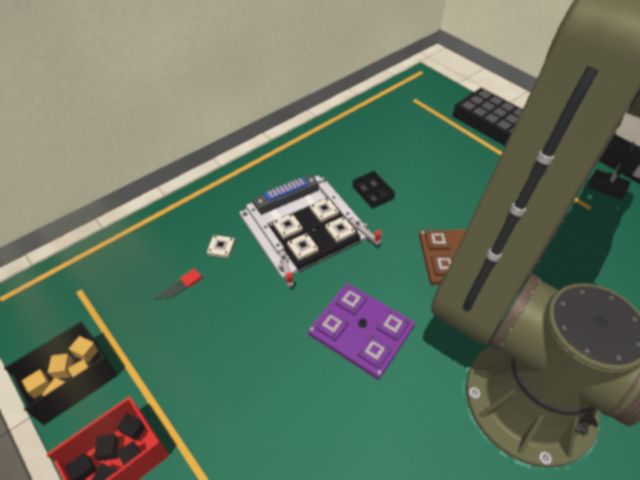

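Scene view: pin tops at about (267,278) for the right latch and (354,236) for the left. The connector is at (385,325), and the chip tray at (267,360) is near the right latch. In the side view the pins are at (290,278) and (378,235). The purple and brown carriers are look-alikes.

```bash
cat > m.py <<'E'
from h import *
for n in('scene','side'):
    o,c=load(n+'0');P=depthpts(c);hsv=cv2.cvtColor(c['frame'],cv2.COLOR_RGB2HSV)
    H,S,V=[hsv[...,i].astype(int) for i in range(3)]
    print(n,'bench z',np.median(P[(H>65)&(H<95)&(S>120)][:,2]).round(4))
    box=dict(scene=(225,210,440,395),side=(230,165,400,300))[n]
    roi=np.zeros((480,640),bool);roi[box[1]:box[3],box[0]:box[2]]=1
    def blobs(m,name,mn):
        k,l,s,ce=cv2.connectedComponentsWithStats((m&roi).astype(np.uint8))
        for i in range(1,k):
            if s[i,4]>=mn:
                q=P[l==i]; print(name,s[i,:5],ce[i].round(1),'med',np.median(q,0).round(4),'top',np.percentile(q[:,2],95).round(3))
    blobs(((H<8)|(H>172))&(S>140)&(V>60),'red',12)
    blobs((H>100)&(H<125)&(S>120)&(V>80),'blue',25)
    ng=~((H>65)&(H<95)&(S>90))
    # connected non-bench object of nest
    k,l,s,ce=cv2.connectedComponentsWithStats((ng&roi).astype(np.uint8))
    i=1+np.argmax(s[1:,4]);Q=P[l==i]
    for lo,hi in((.006,.018),(.05,.062)):
        q=Q[(Q[:,2]>lo)&(Q[:,2]<hi)]; r=cv2.minAreaRect(q[:,:2].astype(np.float32)*1000);print(lo,len(q),np.round(r[0],1),np.round(r[1],1),round(r[2],2))
    print(np.histogram(Q[:,2],np.arange(-.004,.07,.004)))
E
python3 m.py
```

```text
scene bench z 0.0001
red [351 232   6  11  54] [353.8 236.7] med [0.5111 0.1918 0.0471] top 0.056
red [264 274   7  13  66] [266.9 279.9] med [ 0.4692 -0.0421  0.0474] top 0.056
blue [360 306  50  36 368] [383.8 325. ] med [0.7252 0.0256 0.0534] top 0.056
0.006 2741 [617.4  50.8] [251.8 259. ] 80.3
0.05 749 [608.9  54. ] [249.2 258.1] 79.56
(array([ 148,  233,  180, 1202, 1302,  299,  352,  482, 1874, 1804,  298,
       1121, 1510,  216,  574,   82,    0,    0]), array([-0.004,  0.   ,  0.004,  0.008,  0.012,  0.016,  0.02 ,  0.024,
        0.028,  0.032,  0.036,  0.04 ,  0.044,  0.048,  0.052,  0.056,
        0.06 ,  0.064,  0.068]))
side bench z -0.0002
red [375 231   6   9  38] [377.6 234.6] med [ 0.4607 -0.0373  0.052 ] top 0.056
red [287 273   5   9  42] [289.  277.1] med [0.5033 0.1961 0.0513] top 0.056
blue [265 178  42  22 106] [284.3 191.5] med [0.711  0.0491 0.05  ] top 0.055
0.006 1694 [610.4  51.1] [255.4 267.7] 80.02
0.05 440 [606.   54.3] [251.3 259.7] 79.74
(array([ 226,  222,   92,  758,  757,  246,  238,  433, 1523, 1212,  249,
        874, 1000,  202,  288,   57,    0,    0]), array([-0.004,  0.   ,  0.004,  0.008,  0.012,  0.016,  0.02 ,  0.024,
        0.028,  0.032,  0.036,  0.04 ,  0.044,  0.048,  0.052,  0.056,
        0.06 ,  0.064,  0.068]))
```

```bash
cat > m2.py <<'E'
from h import *
tops=[]
for n in('scene','side'):
    o,c=load(n+'0');P=depthpts(c)
    hsv=cv2.cvtColor(c['frame'],cv2.COLOR_RGB2HSV).astype(int);H,S,V=hsv[...,0],hsv[...,1],hsv[...,2]
    x,y,z=P[...,0],P[...,1],P[...,2]
    near=(abs(y-.05)<.2)&(x>.42)&(x<.8)
    q=P[near&(z>.0525)&(z<.058)&(x>.64)]
    r=cv2.minAreaRect(q[:,:2].astype(np.float32)*1000);print(n,'conn',len(q),np.round(r[0],1),np.round(r[1],1),round(r[2],2))
    yaw=np.deg2rad(r[2] if r[2]<45 else r[2]-90)
    # plate: white, low sat, z .009-.015
    q=P[near&(z>.009)&(z<.0145)&(S<60)&(V>90)]
    yaw=np.deg2rad(-10); R=np.array([[np.cos(yaw),np.sin(yaw)],[-np.sin(yaw),np.cos(yaw)]])
    w=q[:,:2]@R.T;print('plate ext',np.percentile(w,[.5,2,98,99.5],axis=0).round(4).tolist())
    # per-edge fit of plate far edge / sides
    for ax,sgn in((0,1),(1,1),(1,-1)):
        a=w[:,ax]*sgn;b=w[:,1-ax];bins=np.arange(b.min()+.03,b.max()-.03,.006)
        e=np.array([(t+.003,a[(b>=t)&(b<t+.006)].max()*sgn) for t in bins if ((b>=t)&(b<t+.006)).sum()>3])
        s,i=np.polyfit(e[:,0],e[:,1],1);print(' edge',ax,sgn,'slope',round(s,4),'median',np.median(e[:,1]).round(4),'std',np.std(e[:,1]).round(4))
    q=P[near&(z>.0285)&(z<.0345)&(V<75)&(x<.68)]
    r=cv2.minAreaRect(q[:,:2].astype(np.float32)*1000);w=q[:,:2]@R.T
    print('carrier',len(q),np.round(r[0],1),np.round(r[1],1),round(r[2],2),'ext',np.percentile(w,[.5,2,98,99.5],axis=0).round(4).tolist())
    # pins: top row of red blob -> z=.055
    m=near&(z>.03)&((H<8)|(H>172))&(S>140)&(V>60);k,l,s,ce=cv2.connectedComponentsWithStats(m.astype(np.uint8))
    for i in range(1,k):
        if s[i,4]>=12: 
            q=P[(l==i)];t=q[q[:,2]>.0535]; vv,uu=np.nonzero((l==i)&(z>.0535));print(' pin',ce[i].round(1),'topmean',t.mean(0).round(4),len(t),'ray',ray(c,(uu.mean(),vv.mean()),.055).round(4),'mid',ray(c,ce[i],.0415+.004).round(4))
E
python3 m2.py
```

```text
scene conn 558 [722.5  32.8] [109.6  27.4] 80.73
plate ext [[0.5016, 0.0323], [0.5172, 0.0331], [0.727, 0.3617], [0.7278, 0.3676]]
 edge 0 1 slope -0.1284 median 0.7273 std 0.0166
 edge 1 1 slope 0.5594 median 0.2822 std 0.0421
 edge 1 -1 slope -0.0001 median 0.0326 std 0.0005
carrier 1797 [581.8   4.4] [310.2 163.7] 85.37 ext [[0.4933, -0.0293], [0.4968, -0.0222], [0.6422, 0.2343], [0.6519, 0.2422]]
 pin [353.7 236.8] topmean [0.5086 0.1931 0.055 ] 16 ray [0.5086 0.1931 0.055 ] mid [0.5096 0.193  0.0455]
 pin [266.9 280.2] topmean [ 0.4666 -0.0403  0.055 ] 23 ray [ 0.4666 -0.0404  0.055 ] mid [ 0.4674 -0.0409  0.0455]
side conn 251 [719.4  32.2] [108.6  29.3] 78.62
plate ext [[0.4965, 0.0322], [0.5001, 0.0333], [0.711, 0.3628], [0.723, 0.3691]]
 edge 0 1 slope -0.1253 median 0.6884 std 0.0411
 edge 1 1 slope 0.6503 median 0.2815 std 0.0424
 edge 1 -1 slope 0.0001 median 0.0326 std 0.0014
carrier 1168 [574.5   1.6] [298.1 151.9] 85.98 ext [[0.4898, -0.0242], [0.4908, 0.0758], [0.6294, 0.2423], [0.6334, 0.2437]]
 pin [377.6 234.6] topmean [ 0.4629 -0.0394  0.0554] 14 ray [ 0.463  -0.0396  0.055 ] mid [ 0.4634 -0.0403  0.0455]
 pin [289. 277.] topmean [0.5044 0.1948 0.0551] 17 ray [0.5045 0.1948 0.055 ] mid [0.5051 0.1946 0.0455]
```

Nest: yaw is -10°, with its centre at (0.6305, 0.0487). Both pins come out 67 mm from their pivots, which matches the text. The carrier is about 44 mm short. Next I'll check clearances around the planned descent points.

```bash
cat >> h.py <<'E'
NC=np.array([.6305,.0487]);YAW=np.deg2rad(-10);RN=np.array([[np.cos(YAW),-np.sin(YAW)],[np.sin(YAW),np.cos(YAW)]])
def n2w(p): return NC+RN@np.array(p)
def w2n(p): return (np.asarray(p)[...,:2]-NC)@RN
def shift(tx,ty,tz):  # nest target -> tool-axes fractions from measured pose
    from scipy.spatial.transform import Rotation as Ro
    o=get_obs();R=Ro.from_euler('xyz',o['eef_rot']).as_matrix();d=np.array([*n2w((tx,ty)),tz])-o['ee_pos']
    return (R.T@d/.25).round(3)
E
python3 - <<'E'
from h import *
for n in('scene','side'):
    o,c=load(n+'0');P=depthpts(c).reshape(-1,3);w=w2n(P)
    for p in((-.16,0),(-.148,-.15),(-.148,.155)):
        d=abs(w-p);k=(d[:,0]<.03)&(d[:,1]<.025)&(P[:,2]<.12);q=P[k];hi=k&(P[:,2]>.008)
        print(n,p,k.sum(),q[:,2].max().round(3),w[hi].round(3)[::max(1,hi.sum()//4)].tolist())
    cr=(abs(w[:,1])<.08)&(P[:,2]>.018)&(P[:,2]<.034)&(w[:,0]<-.05)&(w[:,0]>-.14)
    print('rear',np.percentile(w[cr,0],[0.5,1,2,5]).round(4))
print(shift(-.16,0,.2), n2w((-.16,0)))
E
```

```text
scene (-0.16, 0) 287 0.004 []
scene (-0.148, -0.15) 483 0.004 []
scene (-0.148, 0.155) 241 0.003 []
rear [-0.1213 -0.1205 -0.1196 -0.1182]
side (-0.16, 0) 443 0.005 []
side (-0.148, -0.15) 319 0.006 []
side (-0.148, 0.155) 503 0.005 []
rear [-0.1234 -0.123  -0.1226 -0.1221]
[ 1.905 -1.995  0.011] [0.47293076 0.07648371]
```

Request:
{"op": "play_rows", "data": {
  "motion": [
    [[0.95, -1, 0, 0, 0, 0.0702, -1], [0.95, -1, 0, 0, 0, 0.0702, -1], [0.95, -1, 0, 0, 0, 0.0702, -1], [0.95, -1, 0, 0, 0, 0.0702, -1], [0.95, -1, 0, 0, 0, 0.0702, -1], [0.95, -1, 0, 0, 0, 0.0702, -1], [0.95, -1, 0, 0, 0, 0.0702, -1], [0.95, -1, 0, 0, 0, 0.0702, -1], [0.95, -1, 0, 0, 0, 0.0702, -1], [0.95, -1, 0, 0, 0, 0.0702, -1]]
  ]
}}

```text
time_s: 1.1
ee_pos: [0.3079, -0.2274, 0.2027]
eef_rot: [3.142, 0.0, -0.175]
force: [0.5, -0.0, 0.0]
grip_width: 0.0172
grip_force: 0.0
```

```bash
python3 -c "
from h import *
print(get_obs(),shift(-.16,0,.12))"
```

```text
{'time_s': 1.1, 'qpos': array([-7.31863881e-01, -8.44052559e-02,  1.94698410e+00, -1.67104317e-04,
        1.27922818e+00,  1.01398372e+00]), 'joint_vel': array([-0.0169741 ,  0.00193176, -0.0015564 ,  0.00033051,  0.00134732,
        0.00430857]), 'tau': array([ 1.29878026e+00, -3.01520669e+01, -3.46899354e+01,  7.82677322e-02,
       -4.46221058e-02,  1.54014362e-02]), 'ee_pos': array([ 0.30786582, -0.22741027,  0.2026558 ]), 'eef_rot': array([ 3.14157008e+00,  2.66574497e-04, -1.75003227e-01]), 'force': array([ 0.51075431, -0.03100871,  0.01035223]), 'moment': array([0.04053838, 0.01253358, 0.02747493]), 'grip_force': 0.0, 'grip_width': 0.017175185042996963} [ 0.439 -1.312  0.33 ]
```

Request:
{"op": "play_rows", "data": {
  "motion": [
    [[0.3, -0.9, 0, 0, 0, 0, -1], [0.3, -0.9, 0, 0, 0, 0, -1], [0.3, -0.9, 0, 0, 0, 0, -1], [0.3, -0.9, 0, 0, 0, 0, -1], [0.3, -0.9, 0, 0, 0, 0, -1], [0.3, -0.9, 0, 0, 0, 0, -1], [0.3, -0.9, 0, 0, 0, 0, -1], [0.3, -0.9, 0, 0, 0, 0, -1]]
  ]
}}

```text
time_s: 1.9
ee_pos: [0.4208, -0.0196, 0.2026]
eef_rot: [3.141, 0.0, -0.176]
force: [-0.3, 0.1, -0.1]
grip_width: 0.0006
grip_force: 0.0
```

```bash
python3 -c "
from h import *
o=get_obs();print(o['grip_width'],o['eef_rot'],shift(-.16,0,.038))"
```

```text
0.0005868358250346981 [ 3.1414163e+00  4.7081915e-04 -1.7635206e-01] [ 0.138 -0.415  0.658]
```

Request:
{"op": "play_rows", "data": {
  "motion": [
    [[0.138, -0.415, 0.3, 0, 0, 0, -1], [0.138, -0.415, 0.3, 0, 0, 0, -1], [0.138, -0.415, 0.3, 0, 0, 0, -1], [0.138, -0.415, 0.3, 0, 0, 0, -1], [0.138, -0.415, 0.658, 0, 0, 0, -1], [0.138, -0.415, 0.658, 0, 0, 0, -1], [0.138, -0.415, 0.658, 0, 0, 0, -1], [0.138, -0.415, 0.658, 0, 0, 0, -1]]
  ]
}}

```text
time_s: 2.7
ee_pos: [0.4735, 0.0768, 0.0396]
eef_rot: [-3.142, -0.0, -0.176]
force: [0.1, 0.1, 1.2]
grip_width: 0.0002
grip_force: 0.0
```

```bash
python3 -c "
from h import *
o,c=snap('side','side1');print(o['ee_pos'],w2n(o['ee_pos']),o['force'])
im=cv2.imread('pics/side1.png')[150:310,220:420];cv2.imwrite('pics/side1c.png',cv2.resize(im,None,fx=4,fy=3.75))"
```

```text
[0.47347218 0.07683876 0.03962357] [-0.15952846  0.00044368] [0.1105688  0.10304949 1.20696448]
```

View pics/side1c.png

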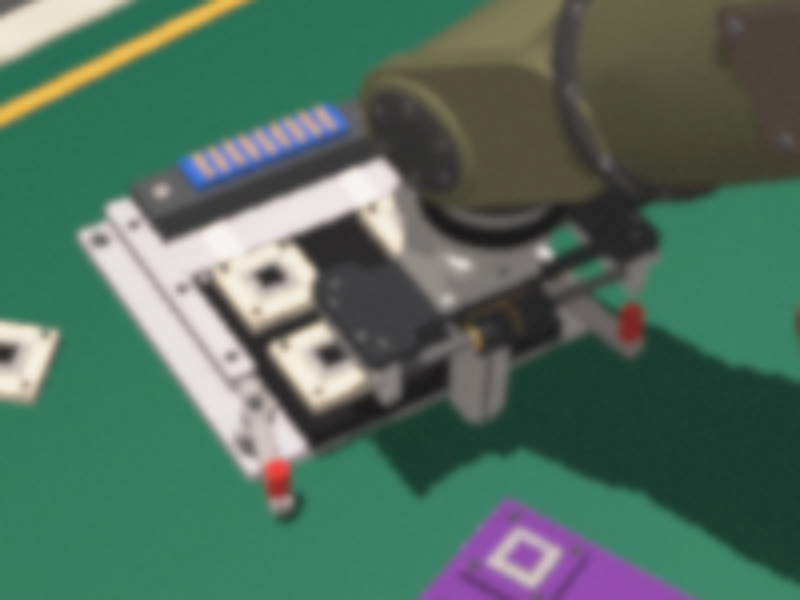

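The fingertips (crop 480,390) stand just behind the middle of the carrier's rear face and are clear of both pins. I'll push slowly.

Request:
{"op": "play_rows", "data": {
  "motion": [
    [[0.05, 0, 0.005, 0, 0, 0, -1], [0.08, 0, 0.005, 0, 0, 0, -1], [0.11, 0, 0.005, 0, 0, 0, -1], [0.135, 0, 0.005, 0, 0, 0, -1], [0.16, 0, 0.005, 0, 0, 0, -1], [0.185, 0, 0.005, 0, 0, 0, -1], [0.21, 0, 0.005, 0, 0, 0, -1], [0.235, 0, 0.005, 0, 0, 0, -1], [0.255, 0, 0.005, 0, 0, 0, -1], [0.27, 0, 0.005, 0, 0, 0, -1]]
  ]
}}

```text
time_s: 3.75
ee_pos: [0.5399, 0.0662, 0.0369]
eef_rot: [-3.142, 0.0, -0.174]
force: [0.1, -0.2, 0.0]
grip_width: 0.0005
grip_force: 0.0
```

Request:
{"op": "play_rows", "data": {
  "motion": [
    [[0.005, 0, 0, 0, 0, 0, -1], [0.01, 0, 0, 0, 0, 0, -1], [0.015, 0, 0, 0, 0, 0, -1], [0.02, 0, 0, 0, 0, 0, -1], [0.024, 0, 0, 0, 0, 0, -1], [0.024, 0, 0, 0, 0, 0, -1]]
  ]
}}

```text
time_s: 4.35
ee_pos: [0.5455, 0.0653, 0.037]
eef_rot: [-3.142, -0.0, -0.174]
force: [0.1, -1.5, 0.3]
grip_width: 0.0004
grip_force: 0.0
```

```bash
python3 -c "
from h import *
o=get_obs();print(o['ee_pos'],w2n(o['ee_pos']),o['force'])"
```

```text
[0.54549698 0.0652592  0.03701723] [-0.08658711  0.00154701] [ 0.0681866  -1.54953462  0.30386499]
```

Request:
{"op": "play_rows", "data": {
  "motion": [
    [[0.004, 0.003, 0, 0, 0, 0, -1], [0.008, 0.006, 0, 0, 0, 0, -1], [0.012, 0.006, 0, 0, 0, 0, -1], [0.012, 0.006, 0, 0, 0, 0, -1]]
  ]
}}

```text
time_s: 4.75
ee_pos: [0.5482, 0.0632, 0.037]
eef_rot: [-3.142, -0.0, -0.174]
force: [0.6, 1.0, -0.5]
grip_width: 0.0008
grip_force: 0.0
```

```bash
python3 -c "
from h import *
o,c=snap('side','side2');print(o['ee_pos'],w2n(o['ee_pos']),o['force'])
im=cv2.imread('pics/side2.png')[150:310,220:420];cv2.imwrite('pics/side2c.png',cv2.resize(im,None,fx=4,fy=3.75))"
```

```text
[0.54823648 0.06323287 0.03701594] [-8.35373576e-02  2.71717265e-05] [ 0.57605035  1.0198713  -0.46364025]
```

View pics/side2c.png

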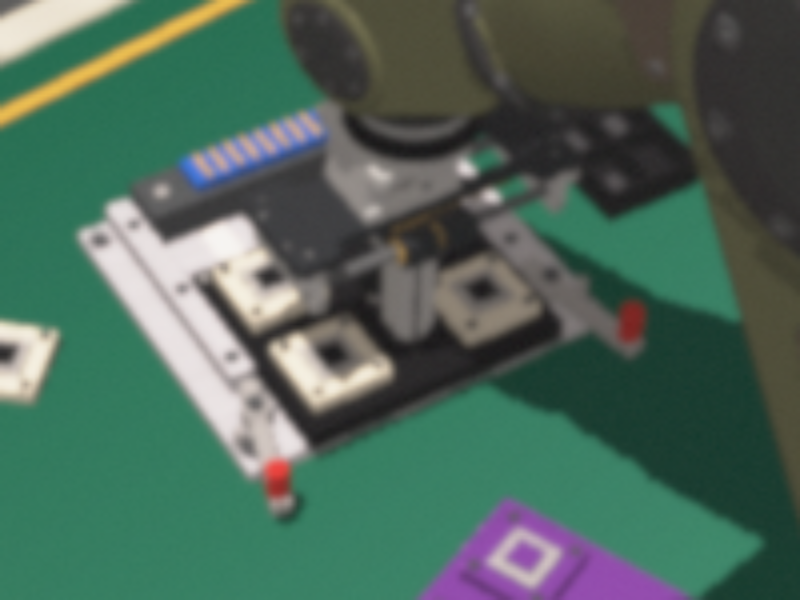

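The carrier hasn't moved: the fingers now appear over its top at crop (410,340), and there's no push force. I'll check the tip height by projection and depth.

```bash
cat >> h.py <<'E'
def proj(c,p):
    q=c['T'][:3,:3].T@(np.asarray(p)-c['T'][:3,3]);K=c['camera_matrix'];return np.array([K[0,0]*q[0]/-q[2]+K[0,2],K[1,1]*-q[1]/-q[2]+K[1,2]]).round(1)
E
python3 - <<'E'
from h import *
for t in('side1','side2'):
    o,c=load(t);e=o['ee_pos'];P=depthpts(c)
    for dz in(0,.019):
        p=proj(c,e-[0,0,dz]);print(t,dz,p,'crop',(p-[220,150])*[4,3.75])
    w=w2n(P.reshape(-1,3)).reshape(480,640,2);n=w2n(e)
    m=(abs(w[...,0]-n[0])<.02)&(abs(w[...,1]-n[1])<.02)&(P[...,2]>.004)&(P[...,2]<.1)
    z=P[...,2][m];print(np.histogram(z,np.arange(0,.1,.005))[0])
    u=np.nonzero(m&(P[...,2]<.045)&(P[...,2]>.005)); 
    q=P[m&(P[...,2]<.06)];wq=w2n(q)-n
    for k in np.argsort(q[:,2])[::12]: print(wq[k].round(4),q[k,2].round(4),end=' ')
    print()
o,c=snap('scene','scene2');P=depthpts(c);e=o['ee_pos'];print('scene',proj(c,e),proj(c,e-[0,0,.019]))
im=cv2.imread('pics/scene2.png')[200:350,230:430];cv2.imwrite('pics/scene2c.png',cv2.resize(im,None,fx=4,fy=4))
E
```

```text
side1 0 [338.  259.4] crop [472.   410.25]
side1 0.019 [337.7 264.3] crop [470.8   428.625]
[ 1  0  0  0  0  0  0  0  1  9 16 16 16 21 16 18 21 17 18]
[-0.0175 -0.0099] 0.004 [-0.0102 -0.0036] 0.0506 [-0.0018  0.01  ] 0.0539 [-0.008  -0.0045] 0.0587 
side2 0 [320.9 237.7] crop [403.6   328.875]
side2 0.019 [320.8 242.7] crop [403.2   347.625]
[  0   0   0   0   0  23 117   5   5  10  19  17  15  22  19  14  17  22
  14]
[0.0132 0.0084] 0.0273 [-0.0114  0.0121] 0.0295 [-0.0048 -0.0057] 0.03 [-0.0085  0.0131] 0.0308 [-0.0167 -0.0179] 0.0313 [-0.0163  0.0013] 0.0317 [-0.0152  0.0034] 0.0319 [0.0149 0.013 ] 0.0321 [-0.0141 -0.0056] 0.0326 [0.0196 0.0102] 0.033 [0.0138 0.0192] 0.0334 [-0.0191  0.0003] 0.0341 [0.0068 0.0178] 0.0363 [-0.0101  0.0088] 0.0486 [-0.0069  0.0015] 0.0517 [-0.0076 -0.0062] 0.0552 [-0.001   0.0117] 0.0593 
scene [328.3 276.1] [328.2 282.3]
```

View pics/scene2c.png

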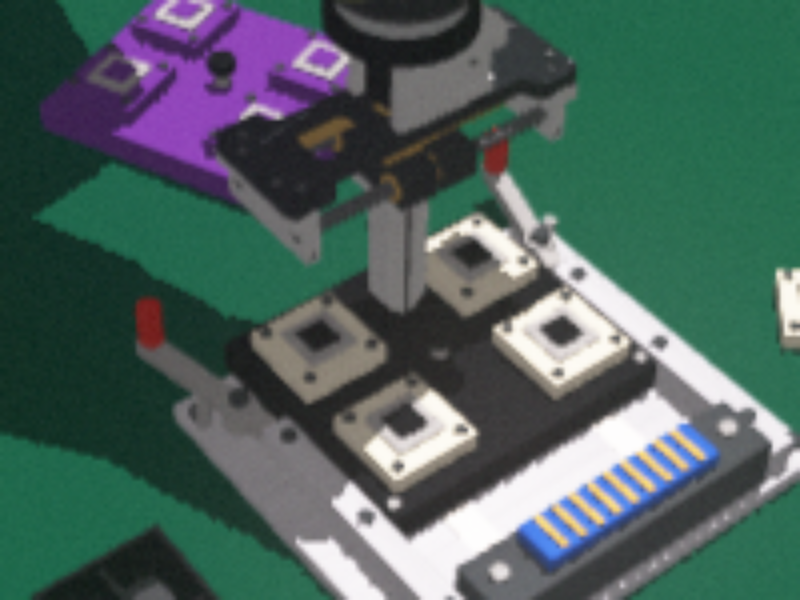

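```bash
cat > tip.py <<'E'
from h import *
import sys
def tip(t,n):
    o,c=snap(n,t) if t not in('scene2','side2') else load(t);P=depthpts(c);e=o['ee_pos'];w=w2n(P.reshape(-1,3)).reshape(480,640,2);k=w2n(e)
    m=(abs(w[...,0]-k[0])<.02)&(abs(w[...,1]-k[1])<.02)&(P[...,2]>.004)&(P[...,2]<.1)
    q=P[m];d=w[m]-k;up=q[:,2]>.06
    print(t,'tcp',k.round(4),e[2].round(4),'hist',np.histogram(q[:,2],np.arange(0,.08,.004))[0],'finger xy',np.percentile(d[up],[5,50,95],axis=0).round(4).tolist())
if __name__=='__main__':
    for t in sys.argv[1:]: tip(t,t.rstrip('0123456789'))
E
python3 tip.py scene2 side2
```

```text
scene2 tcp [-0.0836  0.    ] 0.037 hist [ 0  0  0  0  0  0  0 82 83  2  5  8 16 17 20 19 20 20 24] finger xy [[-0.0057, -0.0131], [0.0087, -0.0064], [0.0107, 0.0102]]
side2 tcp [-0.0835  0.    ] 0.037 hist [ 0  0  0  0  0  0  2 77 65  1  4  7 13 16 11 12 15 20 11] finger xy [[-0.0111, -0.0121], [-0.0089, 0.0039], [0.0052, 0.0115]]
```

Request:
{"op": "play_rows", "data": {
  "motion": [
    [[0, 0, -0.08, 0, 0, 0, -1], [0, 0, -0.08, 0, 0, 0, -1], [-0.32, 0, -0.08, 0, 0, 0, -1], [-0.32, 0, -0.08, 0, 0, 0, -1], [-0.32, 0, -0.08, 0, 0, 0, -1], [-0.32, 0, -0.08, 0, 0, 0, -1], [-0.32, 0, 0, 0, 0, 0, -1], [-0.32, 0, 0, 0, 0, 0, -1]]
  ]
}}

```text
time_s: 5.65
ee_pos: [0.4691, 0.0769, 0.0353]
eef_rot: [3.141, 0.002, -0.175]
force: [-0.6, 0.4, -0.4]
grip_width: 0.0008
grip_force: 0.0
```

```bash
python3 tip.py scene3 side3; python3 - <<'E'
from h import *
im=cv2.imread('pics/scene3.png')[190:340,230:430];cv2.imwrite('pics/scene3c.png',cv2.resize(im,None,fx=4,fy=4))
E
```

```text
scene3 tcp [-0.1638 -0.0003] 0.0353 hist [ 0  1  0  0  0  0  0  0  0  2  7 15 14 21 18 18 13 19 25] finger xy [[-0.0057, -0.0129], [0.0089, -0.006], [0.0117, 0.0107]]
side3 tcp [-0.1635 -0.0002] 0.0363 hist [ 0  4  0  0  0  0  0  0  0  0  3 10 15 11 13 17 13 15 12] finger xy [[-0.0112, -0.0115], [-0.0087, 0.0048], [0.0065, 0.0117]]
```

View pics/scene3c.png

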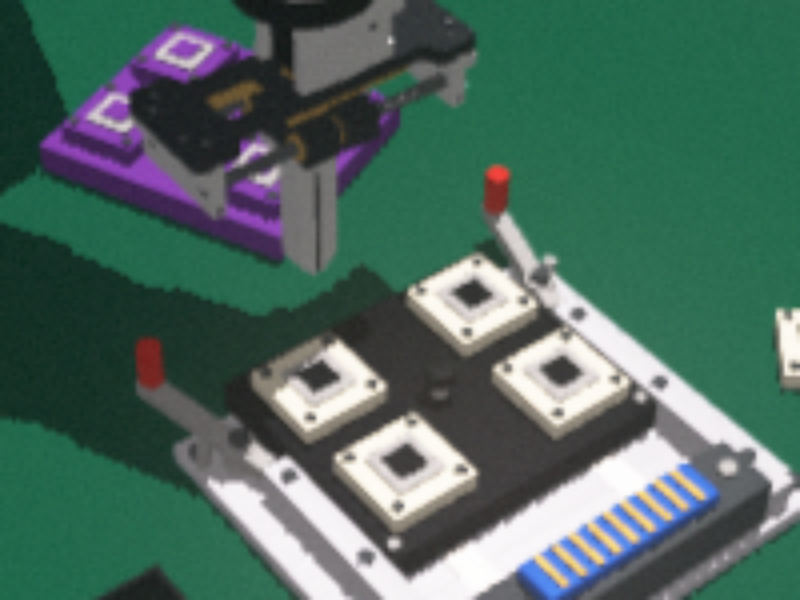

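Both views put the fingertips at about z = 0.042 while the TCP reads 0.036. So the tips stand roughly 5 mm above the reported TCP, not 19 mm below it. I'll descend gently to confirm.

Request:
{"op": "play_rows", "data": {
  "motion": [
    [[0, 0, 0.03, 0, 0, 0, -1], [0, 0, 0.06, 0, 0, 0, -1], [0, 0, 0.06, 0, 0, 0, -1], [0, 0, 0.06, 0, 0, 0, -1]]
  ]
}}

```text
time_s: 6.15
ee_pos: [0.4693, 0.0771, 0.0219]
eef_rot: [3.142, 0.0, -0.174]
force: [0.0, 0.1, 0.0]
grip_width: 0.0005
grip_force: 0.0
```

```bash
python3 tip.py scene4 side4
```

```text
scene4 tcp [-0.1637  0.    ] 0.0219 hist [ 0  0  0  0  0  0  5  5 13 19 15 21 13 24 15 20 15 22 18] finger xy [[-0.0055, -0.013], [0.009, -0.0055], [0.0111, 0.0106]]
side4 tcp [-1.636e-01  1.000e-04] 0.0221 hist [ 0  3  0  0  0  0  3  7 12 14 11 15 14 15 14 12 16 16 12] finger xy [[-0.0107, -0.0117], [-0.0089, 0.007], [0.0049, 0.0119]]
```

Request:
{"op": "play_rows", "data": {
  "motion": [
    [[0.0, 0, 0.03, 0, 0, 0, -1], [0.06, 0, 0.03, 0, 0, 0, -1], [0.1, 0, 0.03, 0, 0, 0, -1], [0.13, 0, 0.03, 0, 0, 0, -1], [0.15, 0, 0.03, 0, 0, 0, -1], [0.17, 0, 0.03, 0, 0, 0, -1], [0.18, 0, 0.03, 0, 0, 0, -1], [0.19, 0, 0.03, 0, 0, 0, -1], [0.2, 0, 0.03, 0, 0, 0, -1]]
  ]
}}

```text
time_s: 7.15
ee_pos: [0.5185, 0.0685, 0.0144]
eef_rot: [3.141, 0.0, -0.174]
force: [-1.9, 0.2, -1.4]
grip_width: 0.0006
grip_force: 1.0
```

Request:
{"op": "play_rows", "data": {
  "motion": [
    [[0.01, 0, 0, 0, 0, 0, -1], [0.02, 0, 0, 0, 0, 0, -1], [0.03, 0, 0, 0, 0, 0, -1], [0.04, 0, 0, 0, 0, 0, -1], [0.05, 0, 0, 0, 0, 0, -1], [0.06, 0, 0, 0, 0, 0, -1], [0.07, 0, 0, 0, 0, 0, -1], [0.08, 0, 0, 0, 0, 0, -1], [0.09, 0, 0, 0, 0, 0, -1], [0.1, 0, 0, 0, 0, 0, -1]]
  ]
}}

```text
time_s: 8.15
ee_pos: [0.5434, 0.0641, 0.0145]
eef_rot: [3.142, 0.0, -0.174]
force: [-2.4, 0.3, -1.3]
grip_width: 0.0004
grip_force: 1.0
```

```bash
python3 -c "
from h import *
o=get_obs();print(w2n(o['ee_pos']),o['ee_pos'][2],o['force'])
o,c=snap('side','side5');P=depthpts(c).reshape(-1,3);w=w2n(P)
cr=(abs(w[:,1])<.08)&(P[:,2]>.026)&(P[:,2]<.034)&(w[:,0]<-.02)&(w[:,0]>-.14)&(abs(w[:,1])>.03)
print('rear',np.percentile(w[cr,0],[0.5,1,2,5]).round(4))"
```

```text
[-8.84800186e-02  3.35523355e-05] 0.014482795595611334 [-2.35269642  0.270626   -1.28294937]
rear [-0.081  -0.0808 -0.0807 -0.0803]
```

The carrier is sliding under about 2.4 N, with some 4–5 mm left to go. I'll continue until the force rises at the stop.

Request:
{"op": "play_rows", "data": {
  "motion": [
    [[0.004, 0, 0, 0, 0, 0, -1], [0.008, 0, 0, 0, 0, 0, -1], [0.012, 0, 0, 0, 0, 0, -1], [0.015, 0, 0, 0, 0, 0, -1], [0.015, 0, 0, 0, 0, 0, -1]]
  ]
}}

```text
time_s: 8.7
ee_pos: [0.5466, 0.0635, 0.0145]
eef_rot: [3.141, 0.001, -0.174]
force: [-4.6, -0.9, 1.9]
grip_width: 0.0004
grip_force: 2.3
```

Request:
{"op": "play_rows", "data": {
  "motion": [
    [[0.003, 0, 0, 0, 0, 0, -1], [0.006, 0, 0, 0, 0, 0, -1], [0.006, 0, 0, 0, 0, 0, -1]]
  ]
}}

```text
time_s: 9.0
ee_pos: [0.5467, 0.0634, 0.0142]
eef_rot: [3.141, 0.004, -0.174]
force: [-14.0, 2.1, 8.2]
grip_width: 0.0003
grip_force: 7.3
```

Request:
{"op": "play_rows", "data": {
  "motion": [
    [[-0.03, 0, 0, 0, 0, 0, -1], [-0.16, 0, 0, 0, 0, 0, -1], [-0.28, 0, 0, 0, 0, 0, -1], [-0.28, 0, -0.2, 0, 0, 0, -1], [-0.28, 0, -0.4, 0, 0, 0, -1], [-0.28, 0, -0.4, 0, 0, 0, -1], [-0.28, 0, -0.4, 0, 0, 0, -1]]
  ]
}}

```text
time_s: 9.7
ee_pos: [0.48, 0.0754, 0.1156]
eef_rot: [-3.141, -0.003, -0.174]
force: [0.5, 0.1, -0.2]
grip_width: 0.0002
grip_force: 0.0
```

```bash
python3 - <<'E'
from h import *
for n in('side','scene'):
    o,c=snap(n,n+'6');P=depthpts(c).reshape(-1,3);w=w2n(P)
    cr=(P[:,2]>.026)&(P[:,2]<.034)&(w[:,0]<-.02)&(w[:,0]>-.14)&(abs(w[:,1])<.08)
    print('rear',np.percentile(w[cr,0],[0.5,1,2,5]).round(4))
    Pw=depthpts(c);hsv=cv2.cvtColor(c['frame'],cv2.COLOR_RGB2HSV).astype(int);H,S,V=hsv[...,0],hsv[...,1],hsv[...,2]
    q=Pw[((H<8)|(H>172))&(S>140)&(V>60)&(Pw[...,2]>.052)&(Pw[...,2]<.06)]; nq=w2n(q)
    for s in(-1,1):
        k=(abs(nq[:,1]*s-.118)<.03)&(abs(nq[:,0]+.148)<.03); print('pin',s,nq[k].mean(0).round(4),k.sum())
print(w2n(o['ee_pos']),o['force'],shift(-.148,-.15,.1))
E
```

```text
rear [-0.0782 -0.0777 -0.0775 -0.0766]
pin -1 [-0.1505 -0.1159] 19
pin 1 [-0.1497  0.122 ] 20
rear [-0.076  -0.0759 -0.075  -0.0738]
pin -1 [-0.1458 -0.1166] 24
pin 1 [-0.1447  0.121 ] 20
[-1.53470713e-01  5.58311049e-06] [ 1.05824109 -0.1344859  -0.37451423] [0.023 0.6   0.055]
```

The carrier is home (rear face at -0.076). Next is the right latch.

Request:
{"op": "play_rows", "data": {
  "motion": [
    [[0.023, 0.6, 0, 0, 0, 0, -1], [0.023, 0.6, 0, 0, 0, 0, -1], [0.023, 0.6, 0, 0, 0, 0, -1], [0.023, 0.6, 0, 0, 0, 0, -1], [0.023, 0.6, 0.2, 0, 0, 0, -1], [0.023, 0.6, 0.322, 0, 0, 0, -1], [0.023, 0.6, 0.322, 0, 0, 0, -1], [0.023, 0.6, 0.322, 0, 0, 0, -1]]
  ]
}}

```text
time_s: 10.6
ee_pos: [0.459, -0.0729, 0.034]
eef_rot: [-3.141, 0.001, -0.174]
force: [0.6, 0.1, 0.1]
grip_width: 0.0006
grip_force: 0.0
```

```bash
cat > plan.py <<'E'
from h import *
import sys
s=int(sys.argv[1]) # -1 right, +1 left
o=get_obs();k=w2n(o['ee_pos']);print(k,o['ee_pos'][2],o['force'])
for th in map(float,sys.argv[2:]):
    pin=np.array([-.0825-.066*np.sin(th),s*(.103-.066*np.cos(th))])
    a=np.sin(th)  # 1: push along -s*y ; 0: push along +x
    t=np.array([np.cos(th),-s*np.sin(th)])  # tangent, closing
    c=np.array([.009*np.clip(2*np.cos(th),-1,1)**1, -s*.0125*np.clip(2*np.sin(th),0,1)])
    b=pin-c-.007*t
    d=(b-k)/.25; print(th,'pin',pin.round(4),'block',b.round(4),'frac x %.3f y %.3f'%(d[0],-d[1]))
E
python3 plan.py -1 1.8 1.7 1.6 1.5 1.4 1.3 1.2 1.1 1.0 .9 .8 .7 .6 .5 .4 .3 .2 .1 0
```

```text
[-0.14775754 -0.14956217] 0.03402436506898751 [0.61275764 0.08347735 0.1300732 ]
1.8 pin [-0.1468 -0.118 ] block [-0.1411 -0.1373] frac x 0.027 y -0.049
1.7 pin [-0.1479 -0.1115] block [-0.1447 -0.1309] frac x 0.012 y -0.074
1.6 pin [-0.1485 -0.1049] block [-0.1477 -0.1244] frac x 0.000 y -0.101
1.5 pin [-0.1483 -0.0983] block [-0.1501 -0.1178] frac x -0.009 y -0.127
1.4 pin [-0.1475 -0.0918] block [-0.1518 -0.1112] frac x -0.016 y -0.154
1.3 pin [-0.1461 -0.0853] block [-0.1528 -0.1046] frac x -0.020 y -0.180
1.2 pin [-0.144  -0.0791] block [-0.1531 -0.0981] frac x -0.021 y -0.206
1.1 pin [-0.1413 -0.0731] block [-0.1527 -0.0918] frac x -0.020 y -0.231
1.0 pin [-0.138  -0.0673] block [-0.1508 -0.0857] frac x -0.012 y -0.255
0.9 pin [-0.1342 -0.062 ] block [-0.1476 -0.08  ] frac x 0.001 y -0.278
0.8 pin [-0.1298 -0.057 ] block [-0.1437 -0.0745] frac x 0.016 y -0.300
0.7 pin [-0.125  -0.0525] block [-0.1394 -0.0695] frac x 0.034 y -0.320
0.6 pin [-0.1198 -0.0485] block [-0.1345 -0.065 ] frac x 0.053 y -0.338
0.5 pin [-0.1141 -0.0451] block [-0.1293 -0.0604] frac x 0.074 y -0.357
0.4 pin [-0.1082 -0.0422] block [-0.1236 -0.0547] frac x 0.096 y -0.380
0.3 pin [-0.102  -0.0399] block [-0.1177 -0.0494] frac x 0.120 y -0.401
0.2 pin [-0.0956 -0.0383] block [-0.1115 -0.0447] frac x 0.145 y -0.420
0.1 pin [-0.0891 -0.0373] block [-0.1051 -0.0405] frac x 0.171 y -0.436
0.0 pin [-0.0825 -0.037 ] block [-0.0985 -0.037 ] frac x 0.197 y -0.450
```

Request:
{"op": "play_rows", "data": {
  "motion": [
    [[0.01, -0.05, 0, 0, 0, 0, -1], [0.01, -0.074, 0, 0, 0, 0, -1], [0, -0.101, 0, 0, 0, 0, -1], [-0.009, -0.127, 0, 0, 0, 0, -1], [-0.016, -0.154, 0, 0, 0, 0, -1], [-0.02, -0.18, 0, 0, 0, 0, -1], [-0.021, -0.206, 0, 0, 0, 0, -1], [-0.02, -0.231, 0, 0, 0, 0, -1], [-0.012, -0.255, 0, 0, 0, 0, -1], [-0.012, -0.255, 0, 0, 0, 0, -1]]
  ]
}}

```text
time_s: 11.6
ee_pos: [0.4671, -0.0093, 0.034]
eef_rot: [-3.141, 0.0, -0.174]
force: [0.2, -0.5, 0.4]
grip_width: 0.0006
grip_force: 0.1
```

```bash
cat > pins.py <<'E'
from h import *
import sys
for n in('side','scene'):
    o,c=snap(n,n+sys.argv[1]);Pw=depthpts(c);hsv=cv2.cvtColor(c['frame'],cv2.COLOR_RGB2HSV).astype(int);H,S,V=hsv[...,0],hsv[...,1],hsv[...,2]
    q=Pw[((H<8)|(H>172))&(S>140)&(V>50)&(Pw[...,2]>.04)&(Pw[...,2]<.06)]; nq=w2n(q)
    for s in(-1,1):
        k=(nq[:,1]*s>.015)&(nq[:,1]*s<.15)&(nq[:,0]<-.06)&(nq[:,0]>-.17)
        if k.sum()>4: m=np.median(nq[k],0); d=m-[-.0825,s*.103]; print(n,'pin',s,m.round(4),k.sum(),'len',np.hypot(*d).round(4),'th',np.arctan2(-d[0],-s*d[1]).round(3))
print(w2n(o['ee_pos']),o['force'])
E
python3 pins.py 7; python3 plan.py -1 .9 .8 .7 .6 .5 .4 .3 .2 .1 0 -.05
```

```text
side pin -1 [-0.1426 -0.0655] 28 len 0.0708 th 1.014
side pin 1 [-0.1508  0.1226] 35 len 0.071 th 1.85
scene pin -1 [-0.1338 -0.0685] 48 len 0.0618 th 0.979
scene pin 1 [-0.1426  0.1196] 38 len 0.0623 th 1.841
[-0.15102111 -0.08566864] [-0.02325157  0.23744872  0.87929656]
[-0.15104757 -0.08586531] 0.03393476576441423 [ 0.07748449 -1.24917371 -0.13695786]
0.9 pin [-0.1342 -0.062 ] block [-0.1476 -0.08  ] frac x 0.014 y -0.024
0.8 pin [-0.1298 -0.057 ] block [-0.1437 -0.0745] frac x 0.029 y -0.045
0.7 pin [-0.125  -0.0525] block [-0.1394 -0.0695] frac x 0.047 y -0.065
0.6 pin [-0.1198 -0.0485] block [-0.1345 -0.065 ] frac x 0.066 y -0.084
0.5 pin [-0.1141 -0.0451] block [-0.1293 -0.0604] frac x 0.087 y -0.102
0.4 pin [-0.1082 -0.0422] block [-0.1236 -0.0547] frac x 0.110 y -0.125
0.3 pin [-0.102  -0.0399] block [-0.1177 -0.0494] frac x 0.133 y -0.146
0.2 pin [-0.0956 -0.0383] block [-0.1115 -0.0447] frac x 0.158 y -0.165
0.1 pin [-0.0891 -0.0373] block [-0.1051 -0.0405] frac x 0.184 y -0.181
0.0 pin [-0.0825 -0.037 ] block [-0.0985 -0.037 ] frac x 0.210 y -0.195
-0.05 pin [-0.0792 -0.0371] block [-0.0952 -0.0367] frac x 0.223 y -0.197
```

The right latch follows the plan, now at 1.0 rad. I'll carry on.

Request:
{"op": "play_rows", "data": {
  "motion": [
    [[0.014, -0.024, 0, 0, 0, 0, -1], [0.029, -0.045, 0, 0, 0, 0, -1], [0.047, -0.065, 0, 0, 0, 0, -1], [0.066, -0.084, 0, 0, 0, 0, -1], [0.087, -0.102, 0, 0, 0, 0, -1], [0.11, -0.125, 0, 0, 0, 0, -1], [0.133, -0.146, 0, 0, 0, 0, -1], [0.158, -0.165, 0, 0, 0, 0, -1], [0.184, -0.181, 0, 0, 0, 0, -1], [0.2, -0.19, 0, 0, 0, 0, -1]]
  ]
}}

```text
time_s: 12.7
ee_pos: [0.5252, 0.0284, 0.0339]
eef_rot: [-3.142, 0.0, -0.174]
force: [-3.8, -1.0, 0.4]
grip_width: 0.0005
grip_force: 1.6
```

Request:
{"op": "play_rows", "data": {
  "motion": [
    [[0.004, 0, 0, 0, 0, 0, -1], [0.008, 0, 0, 0, 0, 0, -1], [0.012, 0, 0, 0, 0, 0, -1], [0.012, 0, 0, 0, 0, 0, -1]]
  ]
}}

```text
time_s: 13.1
ee_pos: [0.5266, 0.0282, 0.0338]
eef_rot: [-3.141, 0.003, -0.174]
force: [-10.1, 6.0, 3.1]
grip_width: 0.0004
grip_force: 5.4
```

```bash
python3 pins.py 8
```

```text
side pin 1 [-0.1515  0.1222] 35 len 0.0717 th 1.842
scene pin -1 [-0.0788 -0.0387] 42 len 0.0644 th -0.057
scene pin 1 [-0.1423  0.1202] 39 len 0.0622 th 1.851
[-0.09884028 -0.03820612] [-9.91020237  4.6211921   4.74751575]
```

The right latch is on its stop: the force rose to 10 N with its pin at -0.08. I'll back off and go over to the left latch.

Request:
{"op": "play_rows", "data": {
  "motion": [
    [[-0.05, 0, 0, 0, 0, 0, -1], [-0.18, 0, 0, 0, 0, 0, -1], [-0.2, 0, -0.2, 0, 0, 0, -1], [-0.2, 0, -0.27, 0, 0, 0, -1], [-0.2, -0.2, -0.27, 0, 0, 0, -1], [-0.2, -0.4, -0.27, 0, 0, 0, -1], [-0.2, -0.6, -0.27, 0, 0, 0, -1], [-0.2, -0.784, -0.27, 0, 0, 0, -1], [-0.2, -0.784, -0.27, 0, 0, 0, -1], [-0.2, -0.784, -0.27, 0, 0, 0, -1]]
  ]
}}

```text
time_s: 14.2
ee_pos: [0.5124, 0.2298, 0.1014]
eef_rot: [-3.141, -0.0, -0.173]
force: [0.4, -0.1, 0.9]
grip_width: 0.0003
grip_force: 0.0
```

Request:
{"op": "play_rows", "data": {
  "motion": [
    [[0, 0, 0.15, 0, 0, 0, -1], [0, 0, 0.27, 0, 0, 0, -1], [0, 0, 0.27, 0, 0, 0, -1], [0, 0, 0.27, 0, 0, 0, -1]]
  ]
}}

```text
time_s: 14.6
ee_pos: [0.5128, 0.2284, 0.0349]
eef_rot: [-3.141, -0.0, -0.176]
force: [-0.5, 0.4, 0.4]
grip_width: 0.0007
grip_force: 0.0
```

```bash
python3 pins.py 9; python3 plan.py 1 1.9 1.8 1.7 1.6 1.5 1.4 1.3 1.2 1.1 1.0
```

```text
side pin -1 [-0.0874 -0.0347] 32 len 0.0685 th 0.072
side pin 1 [-0.151   0.1227] 31 len 0.0713 th 1.85
scene pin -1 [-0.0797 -0.0386] 46 len 0.0645 th -0.044
scene pin 1 [-0.143   0.1201] 38 len 0.0629 th 1.846
[-0.14672948  0.15702482] [0.05032296 0.36679986 0.20572726]
[-0.14663261  0.15728481] 0.035964013758725724 [-0.16407067  0.40757084  0.14058427]
1.9 pin [-0.145   0.1243] block [-0.1369  0.1435] frac x 0.039 y 0.055
1.8 pin [-0.1468  0.118 ] block [-0.1411  0.1373] frac x 0.022 y 0.080
1.7 pin [-0.1479  0.1115] block [-0.1447  0.1309] frac x 0.008 y 0.105
1.6 pin [-0.1485  0.1049] block [-0.1477  0.1244] frac x -0.004 y 0.131
1.5 pin [-0.1483  0.0983] block [-0.1501  0.1178] frac x -0.014 y 0.158
1.4 pin [-0.1475  0.0918] block [-0.1518  0.1112] frac x -0.021 y 0.184
1.3 pin [-0.1461  0.0853] block [-0.1528  0.1046] frac x -0.025 y 0.211
1.2 pin [-0.144   0.0791] block [-0.1531  0.0981] frac x -0.026 y 0.237
1.1 pin [-0.1413  0.0731] block [-0.1527  0.0918] frac x -0.024 y 0.262
1.0 pin [-0.138   0.0673] block [-0.1508  0.0857] frac x -0.017 y 0.286
```

Request:
{"op": "play_rows", "data": {
  "motion": [
    [[0.015, 0.05, 0, 0, 0, 0, -1], [0.015, 0.08, 0, 0, 0, 0, -1], [0.006, 0.105, 0, 0, 0, 0, -1], [-0.004, 0.131, 0, 0, 0, 0, -1], [-0.014, 0.158, 0, 0, 0, 0, -1], [-0.021, 0.184, 0, 0, 0, 0, -1], [-0.025, 0.211, 0, 0, 0, 0, -1], [-0.026, 0.237, 0, 0, 0, 0, -1], [-0.024, 0.262, 0, 0, 0, 0, -1], [-0.017, 0.286, 0, 0, 0, 0, -1]]
  ]
}}

```text
time_s: 15.7
ee_pos: [0.4954, 0.1593, 0.034]
eef_rot: [-3.141, 0.0, -0.174]
force: [1.9, 3.9, 0.4]
grip_width: 0.0002
grip_force: 1.7
```

```bash
python3 pins.py 10; python3 plan.py 1 .9 .8 .7 .6 .5 .4 .3 .2 .1 0 -.05
```

```text
scene pin -1 [-0.0792 -0.0388] 49 len 0.0643 th -0.052
scene pin 1 [-0.1349  0.0647] 40 len 0.0649 th 0.94
[-0.15208463  0.08472159] [1.02263338 2.51799601 0.62573488]
[-0.15223499  0.08499514] 0.033853598717545785 [0.2792972  0.11418843 0.55637115]
0.9 pin [-0.1342  0.062 ] block [-0.1476  0.08  ] frac x 0.019 y 0.020
0.8 pin [-0.1298  0.057 ] block [-0.1437  0.0745] frac x 0.034 y 0.042
0.7 pin [-0.125   0.0525] block [-0.1394  0.0695] frac x 0.051 y 0.062
0.6 pin [-0.1198  0.0485] block [-0.1345  0.065 ] frac x 0.071 y 0.080
0.5 pin [-0.1141  0.0451] block [-0.1293  0.0604] frac x 0.092 y 0.098
0.4 pin [-0.1082  0.0422] block [-0.1236  0.0547] frac x 0.114 y 0.121
0.3 pin [-0.102   0.0399] block [-0.1177  0.0494] frac x 0.138 y 0.142
0.2 pin [-0.0956  0.0383] block [-0.1115  0.0447] frac x 0.163 y 0.161
0.1 pin [-0.0891  0.0373] block [-0.1051  0.0405] frac x 0.189 y 0.178
0.0 pin [-0.0825  0.037 ] block [-0.0985  0.037 ] frac x 0.215 y 0.192
-0.05 pin [-0.0792  0.0371] block [-0.0952  0.0367] frac x 0.228 y 0.193
```

Request:
{"op": "play_rows", "data": {
  "motion": [
    [[0.019, 0.02, 0, 0, 0, 0, -1], [0.034, 0.042, 0, 0, 0, 0, -1], [0.051, 0.062, 0, 0, 0, 0, -1], [0.071, 0.08, 0, 0, 0, 0, -1], [0.092, 0.098, 0, 0, 0, 0, -1], [0.114, 0.121, 0, 0, 0, 0, -1], [0.138, 0.142, 0, 0, 0, 0, -1], [0.163, 0.161, 0, 0, 0, 0, -1], [0.189, 0.178, 0, 0, 0, 0, -1], [0.205, 0.187, 0, 0, 0, 0, -1]]
  ]
}}

```text
time_s: 16.8
ee_pos: [0.5386, 0.1041, 0.0339]
eef_rot: [3.142, 0.0, -0.175]
force: [-3.2, 3.2, -0.1]
grip_width: 0.0001
grip_force: 1.6
```

Request:
{"op": "play_rows", "data": {
  "motion": [
    [[0.004, 0, 0, 0, 0, 0, -1], [0.008, 0, 0, 0, 0, 0, -1], [0.012, 0, 0, 0, 0, 0, -1], [0.012, 0, 0, 0, 0, 0, -1]]
  ]
}}

```text
time_s: 17.2
ee_pos: [0.5396, 0.1037, 0.0337]
eef_rot: [3.14, 0.004, -0.174]
force: [-12.3, -1.8, 7.0]
grip_width: 0.0006
grip_force: 6.3
```

```bash
python3 pins.py 11
```

```text
side pin -1 [-0.0877 -0.0347] 31 len 0.0685 th 0.076
scene pin -1 [-0.0795 -0.0396] 47 len 0.0635 th -0.047
scene pin 1 [-0.0793  0.0349] 46 len 0.0682 th -0.048
[-0.09907179  0.03842762] [-12.67033572  -1.98818827   5.79645767]
```

The left latch is on its stop too, at 12 N. I'll retreat and do a final check.

Request:
{"op": "play_rows", "data": {
  "motion": [
    [[-0.05, 0, 0, 0, 0, 0, -1], [-0.2, 0, 0, 0, 0, 0, -1], [-0.25, 0, -0.2, 0, 0, 0, -1], [-0.25, 0, -0.4, 0, 0, 0, -1], [-0.3, 0, -0.6, 0, 0, 0, -1], [-0.3, 0, -0.6, 0, 0, 0, -1], [-0.3, 0, -0.6, 0, 0, 0, -1]]
  ]
}}

```text
time_s: 18.0
ee_pos: [0.4678, 0.1171, 0.1851]
eef_rot: [-3.141, -0.003, -0.174]
force: [0.0, -0.2, -0.6]
grip_width: 0.0006
grip_force: 0.0
```

```bash
python3 pins.py 12; python3 - <<'E'
from h import *
for n in('side','scene'):
    o,c=load(n+'12');P=depthpts(c).reshape(-1,3);w=w2n(P);V=c['frame'].max(2).reshape(-1)
    k=(P[:,2]>.029)&(P[:,2]<.035)&(V<75)&(w[:,0]>-.02)&(w[:,0]<.1)&(abs(w[:,1])<.07);print('front',np.percentile(w[k,0],[95,98,99.5]).round(4))
im=cv2.imread('pics/scene12.png')[200:380,230:440];cv2.imwrite('pics/scene12c.png',cv2.resize(im,None,fx=3.3,fy=3.3))
E
```

```text
side pin -1 [-0.0882 -0.0376] 17 len 0.0657 th 0.086
side pin 1 [-0.0863  0.0369] 41 len 0.0662 th 0.057
scene pin -1 [-0.0792 -0.0391] 50 len 0.064 th -0.051
scene pin 1 [-0.08    0.0345] 46 len 0.0686 th -0.036
[-0.17259714  0.03893908] [ 0.67542804 -0.36076018 -0.19221276]
front [0.0362 0.075  0.0768]
front [0.0639 0.0654 0.0668]
```

View pics/scene12c.png

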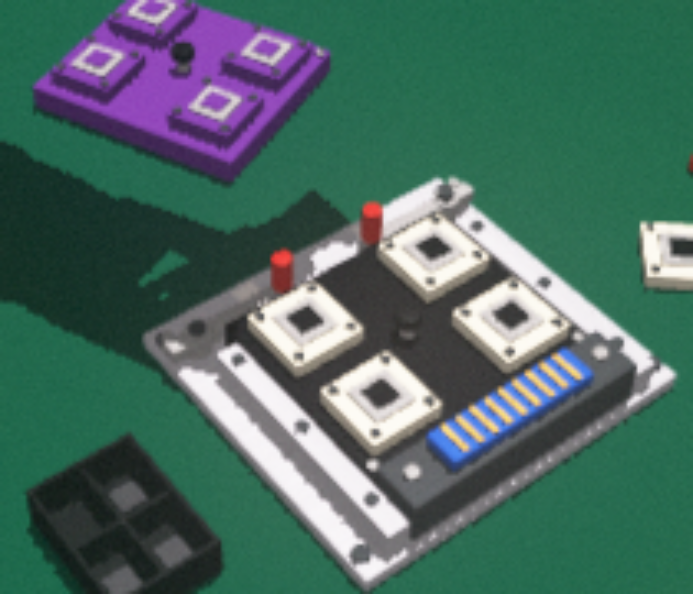

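The carrier is tight against the connector. Both latch arms lie in line across the mouth, with pins at crop (282,270) and (371,222), and the robot is clear of everything.

```bash
python3 -c "
from station import workorder
print(workorder.hand_in())"
```

```text
the job is handed in; nothing more can be done
None
```

The carrier is fully home against the connector block, both latches are shut on their stops, and nothing else on the bench was touched; the job is handed in at about 18 s, though the hand-in gave no verdict.

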